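# Sort the solder reels by feel

## Robot

A 6-joint arm with a two-finger parallel gripper is mounted at the origin on the work surface. World frame = base frame: x ahead of the robot, y to its left, z up, the work surface at z = 0. Lengths are in m, angles in rad, forces in N, time in s.
With the tool pointing down it reaches from about 0.25 to 0.8 m from the base axis. Payload 8.5 kg.
Tool frame: the origin (TCP) lies between the finger pads; the fingertips stand 17 mm ahead of it and the grasp point (between the pads) lies 2 mm behind it; z points along the fingers, y is the line along which they close (so a half turn about z gives the same grasp; the last joint's range is limited). The gripper opens to 85 mm and grips with 20 to 120 N. Pads are 22 mm wide; open, the fingers measure 114 mm over their backs; the gripper's body (76 mm by 85 mm) begins 54 mm behind the grasp point. The pads swing forward as they close: fully open they stand 13 mm farther back than shut.
Start: joints at [1.148, 0.238, -0.013, 1.319, 0, 1.571], TCP at [0.215, 0.479, 0.248] pointing down, gripper open.
Joint ranges: [-2.66, 2.66], [-1.03, 1.9], [-1.14, 1.46], [-1.82, 2.27], [-1.45, 1.34], [-3.14, 3.14]. Speed limits (rad/s): [2.22, 2.22, 2.79, 3.14, 3.14, 3.14].

## Interface

Orientations are given as a unit quaternion [w, x, y, z].
In Python, from bench import r gives the robot as it stands.
- The arm moves only by the tool step_arm, never from a script. Its argument "commands" is one flat list of numbers, 7 for each row, row after row: the shift along the world's x, y, z each as a share of 0.15 m, from -1 to 1, then the turn, a rotation vector about the world's x, y, z each as a share of 360 degrees, from -1 to 1, then the closure, from -1 (fully open) to 1 (shut). In form: [x, y, z, ax, ay, az, hand, x, y, z, ax, ay, az, hand, ...]. A call has 1 to 8 rows; each row is the pose to reach, as a shift and turn from the pose commanded when the call began, turning the shorter way round; what a row does not reach only later rows make up. A row lasts 1/10 s, in which the tool goes at most 50 mm and 8.59 degrees, less where a joint would pass 70% of its speed; a pose out of reach is approached as far as the arm can. A call with a number of a shift or a turn outside -1 to 1 is refused whole. A call with a gripper value outside its range is refused whole. The fingers move at their own pace and stop on an object; the grip force is fixed at half the most. Time passes only in rows, so rows that repeat a pose let the fingers close. It gives the time, the measured TCP pose, the force, the opening and the grip force at its end, in the units of the state.
- r.get_obs(): the state, without advancing time (a new reading comes with each control period).
- r.snapshot(name): name is "scene" or "side" or "wrist"; returns a dict with "image" (384x512x3 uint8, blue, green, red), "K" (3x3 intrinsics, pixels), "k1" (the pictures are not rectified: a ray, as slopes to the right and down, at radius r is drawn at 1 + k1 r^2 times it, then the intrinsics apply), "eye" and "orientation" of the camera in the world. Camera axes: x right, y up, looking along -z (the intrinsics and any distortion apply to the point x, -y, -z); pixel columns grow to the right and rows downward; lengths in m; the calibration is good to about 2 mm. A picture is of the moment at which its call begins. There is no depth.
- r.finish_job(): hands the job in; it is judged then, once.
The state is a dict: "t": time; "joints": joint angles; "joint_velocities": joint speeds; "joint_torque": joint torques, N m; "ee_pos": TCP position; "ee_rot": TCP orientation; "wrist_force": force on the tool from outside, world axes, zero at the start; "wrist_torque": the same for the moment, N m; "grip_width": finger opening in m; "grasp_force": force on a finger pad.
Only numpy, scipy, OpenCV 4.12 (cv2) and the standard library are available. Lean on these libraries where they do the work, as an engineer would, in place of code of your own. Each camera call takes 0.05 s, during which the arm holds its last target. There are 200 camera calls.

## Task

Three identical closed solder reels stand on the bench, and only their weight tells how much wire is left in each. Pull the drawer fully out to its stop and leave it open; then lift each reel to feel its weight, and stand it upright in the drawer if it weighs more than 500 g, or upright in the grey recycling tray if it weighs less. Leave the other things on the bench where they are.

Things in the scene. Friction and masses are not known exactly. Their poses are not given: they have to be found in the camera images.
- reel_a: one of three outwardly identical closed solder reels: upright white plastic drum with dark green bands at top and bottom, 60 mm diameter, 75 mm tall. Origin at the centre of its underside, z up. Its contents cannot be seen; it weighs anything between 140 g and 875 g, drawn anew each time
- reel_b: one of three outwardly identical closed solder reels: upright white plastic drum with dark green bands at top and bottom, 60 mm diameter, 75 mm tall. Origin at the centre of its underside, z up. Its contents cannot be seen; it weighs anything between 140 g and 875 g, drawn anew each time
- reel_c: one of three outwardly identical closed solder reels: upright white plastic drum with dark green bands at top and bottom, 60 mm diameter, 75 mm tall. Origin at the centre of its underside, z up. Its contents cannot be seen; it weighs anything between 140 g and 875 g, drawn anew each time
- drawer_unit_front (a point): middle of the top front edge of a low grey drawer unit with one white-fronted drawer, x into the unit, z up. Unit 250 deep (x) x 290 wide (y) x 125 mm tall, fixed to the bench. The drawer slides out along -x 174 mm to a hard stop. Inside it: floor 22 mm above the bench, clear width 248 mm, side walls' tops 103 mm, front panel's top 112 mm above the bench
- cabinet_drawer0_handle (a point): middle of the drawer's round steel bar handle (11 mm thick, 120 mm long, along y, 29 mm free between bar and drawer face, 38 mm below the unit's top); moves with the drawer; axes as drawer_unit_front, from which it lies 35 mm out (-x) with the drawer shut and 209 mm at the stop. The drawer's inside, uncovered at the stop, reaches from 50 to 224 mm behind this point
- tray: open mid-grey plastic recycling tray fixed to the bench, 270 (x) x 150 (y) x 55 mm tall, walls 4 mm, inner floor 4 to 5 mm above the bench. Origin at the centre of its underside
- tip_cleaner: open brass tip-cleaner tin, 68 mm across, 50 mm tall, origin at centre of underside. Bystander: leave it alone
- board: green circuit board with components, 100 x 140 mm, about 18 mm tall, lying flat, origin at centre of underside. Bystander: leave it alone
Not all that is in view belongs to the job. Leave any purple look-alike of the reel_c alone. What is shaped like the reel_a but purple is not meant.

How it is judged:
On the way:
1. the drawer is pulled out to its stop (within 6 mm) (x of cabinet_drawer0_handle in the frame of drawer_unit_front below -0.203 m), for 0.2 s.
At the end, for the whole second after the job is handed in: The drawer is still open (within 14 mm of its stop). Every reel stands at rest, upright within 0.15 rad, with its foot on the drawer's floor if it weighs more than 500 g, or on the tray's floor if less; reels between 440 g and 560 g are accepted in either (x of cabinet_drawer0_handle in the frame of drawer_unit_front below -0.195 m and angle between each of reel_a, reel_b, reel_c's own z axis and vertical below 0.15 rad and linear speed of each of reel_a, reel_b, reel_c below 0.02 m/s and ((contact force between reel_a and anything else above 4.32 N and x of reel_a in the frame of cabinet_drawer0_handle between 0.05 and 0.26 m and y of reel_a in the frame of cabinet_drawer0_handle between -0.13 and 0.13 m and height (world z) of reel_a below 0.035 m) or (contact force between reel_a and tray between 0.5 and 5.5 N and x of reel_a in the frame of tray between -0.135 and 0.135 m and y of reel_a in the frame of tray between -0.075 and 0.075 m and height (world z) of reel_a below 0.018 m)) and ((contact force between reel_b and anything else above 4.32 N and x of reel_b in the frame of cabinet_drawer0_handle between 0.05 and 0.26 m and y of reel_b in the frame of cabinet_drawer0_handle between -0.13 and 0.13 m and height (world z) of reel_b below 0.035 m) or (contact force between reel_b and tray between 0.5 and 5.5 N and x of reel_b in the frame of tray between -0.135 and 0.135 m and y of reel_b in the frame of tray between -0.075 and 0.075 m and height (world z) of reel_b below 0.018 m)) and ((contact force between reel_c and anything else above 4.32 N and x of reel_c in the frame of cabinet_drawer0_handle between 0.05 and 0.26 m and y of reel_c in the frame of cabinet_drawer0_handle between -0.13 and 0.13 m and height (world z) of reel_c below 0.035 m) or (contact force between reel_c and tray between 0.5 and 5.5 N and x of reel_c in the frame of tray between -0.135 and 0.135 m and y of reel_c in the frame of tray between -0.075 and 0.075 m and height (world z) of reel_c below 0.018 m))); the robot touches nothing.
It fails at once if the tip cleaner is moved by more than 30 mm (distance of tip_cleaner from where it was at the start of the episode above 0.03 m).
It fails at once if the board is moved by more than 30 mm (distance of board from where it was at the start of the episode above 0.03 m).
It also fails if it takes over 72 s, if anything falls off the work surface, if the arm or the gripper's body presses on something with over 40 N, if the wrist force passes 120 N, or if a joint passes its speed limit or range.

## Working session

There is one attempt and no reset: what is moved stays moved. The work goes in short steps, Python scripts to look and compute and a tool call to move; the robot and the scene stay as the last step left them, time stands still between calls to the robot, and variables do not carry over. Pictures are saved under pics/ and viewed, at most 10 in all, crops included, and the job is handed in when it is done.

Besides the shell and the picture viewer there is one more tool, called after "Request:" by a JSON object that holds its "fn" and its "kwargs", one argument or row to a line. step_arm: Moves the arm, as the interface text tells. Its arguments: {"type":"object","properties":{"commands":{"type":"array","items":{"type":"number"}}},"required":["commands"]}

```bash
ls; mkdir -p pics; cat > h.py <<'E'
import numpy as np, cv2
from scipy.spatial.transform import Rotation as R
from bench import r
def snap(n,f=None):
    s=r.snapshot(n)
    if f: cv2.imwrite('pics/'+f,s["image"])
    return s
def rot(s):
    o=np.array(s["orientation"],float)
    return R.from_quat(o[[1,2,3,0]]).as_matrix() if o.size==4 else o.reshape(3,3)
def ray(s,u,v):
    d=cv2.undistortPoints(np.array([[[u,v]]],float),np.array(s["K"],float),np.array([s["k1"],0,0,0,0.]))[0,0] if 0 else None
    K=np.array(s["K"],float);x=np.array([(u-K[0,2])/K[0,0],(v-K[1,2])/K[1,1]]);y=x.copy()
    for _ in range(20): y=x/(1+s["k1"]*(y@y))
    return np.array(s["eye"]),rot(s)@np.array([y[0],-y[1],-1])
def onz(s,u,v,z):
    e,d=ray(s,u,v);return e+d*(z-e[2])/d[2]
def proj(s,p):
    c=rot(s).T@(np.array(p)-np.array(s["eye"]));y=np.array([c[0],-c[1]])/-c[2]
    y=y*(1+s["k1"]*(y@y));K=np.array(s["K"],float);return y*[K[0,0],K[1,1]]+K[:2,2]
def tri(obs):
    A=np.zeros((3,3));b=np.zeros(3)
    L=[ray(*o) for o in obs]
    for e,d in L:
        d=d/np.linalg.norm(d);P=np.eye(3)-np.outer(d,d);A+=P;b+=P@e
    p=np.linalg.solve(A,b)
    return p,[float(np.linalg.norm(np.cross(p-e,d/np.linalg.norm(d)))) for e,d in L]
E
sed -i '/if 0 else None/d' h.py
python3 - <<'E'
from h import *
a=snap("scene");b=snap("side")
for s in(a,b):print(np.round(s["eye"],3),s["k1"],np.round(rot(s),2).tolist(), np.round(s["K"],0).tolist())
cv2.imwrite('pics/scene1.png',a["image"]);cv2.imwrite('pics/side1.png',b["image"])
print(r.get_obs())
E
```

```text
pics
[1.13  0.346 0.945] -0.07424740518627869 [[-0.52, -0.67, 0.53], [0.86, -0.4, 0.33], [-0.01, 0.63, 0.78]] [[388.0, 0.0, 256.0], [0.0, 388.0, 189.0], [0.0, 0.0, 1.0]]
[ 0.334 -1.079  1.029] 0.018392109069355386 [[0.97, 0.16, -0.16], [-0.23, 0.63, -0.74], [-0.02, 0.76, 0.65]] [[477.0, 0.0, 253.0], [0.0, 477.0, 187.0], [0.0, 0.0, 1.0]]
{'t': 0.1, 'joints': array([ 1.14796177e+00,  2.38774726e-01, -1.41736248e-02,  1.31918514e+00,
        2.81081005e-05,  1.57083422e+00]), 'joint_velocities': array([ 0.00101728, -0.00204144,  0.00097392, -0.00047212, -0.00086027,
       -0.00117297]), 'joint_torque': array([-5.08830472e-04, -5.39720142e+01,  3.46997952e+01,  1.34630731e-02,
        1.12630630e-05,  7.60553604e-06]), 'ee_pos': array([0.21528326, 0.47845186, 0.24771216]), 'ee_rot': array([-1.54027616e-04,  2.09864316e-01,  9.77730291e-01, -6.50747884e-04]), 'wrist_force': array([-0.11393011, -0.65520771,  0.02070835]), 'wrist_torque': array([-0.037474  , -0.02454281, -0.03250004]), 'grasp_force': 0.0, 'grip_width': 0.08573500694185143}
```

View pics/scene1.png

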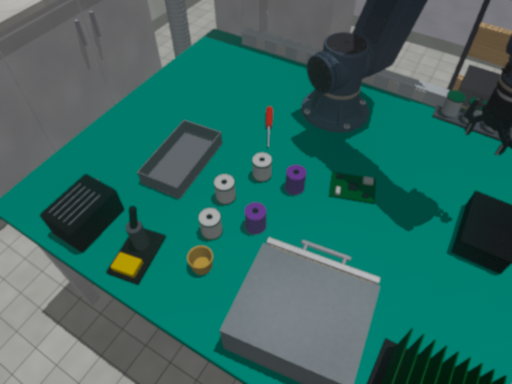

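View pics/side1.png

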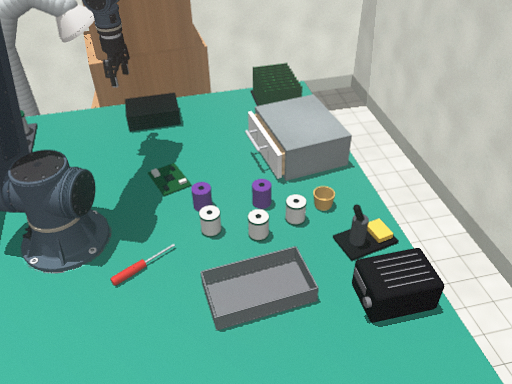

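```bash
python3 - <<'E'
from h import *
a=cv2.imread('pics/scene1.png');b=cv2.imread('pics/side1.png')
c1=cv2.resize(a[145:270,180:380],None,fx=4,fy=4,interpolation=cv2.INTER_CUBIC)[:500]
cv2.imwrite('pics/c1.png',c1)
c2=cv2.resize(b[100:300,180:380],None,fx=3,fy=3,interpolation=cv2.INTER_CUBIC)
cv2.imwrite('pics/c2.png',c2)
E
```

```text
(no output)
```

View pics/c1.png

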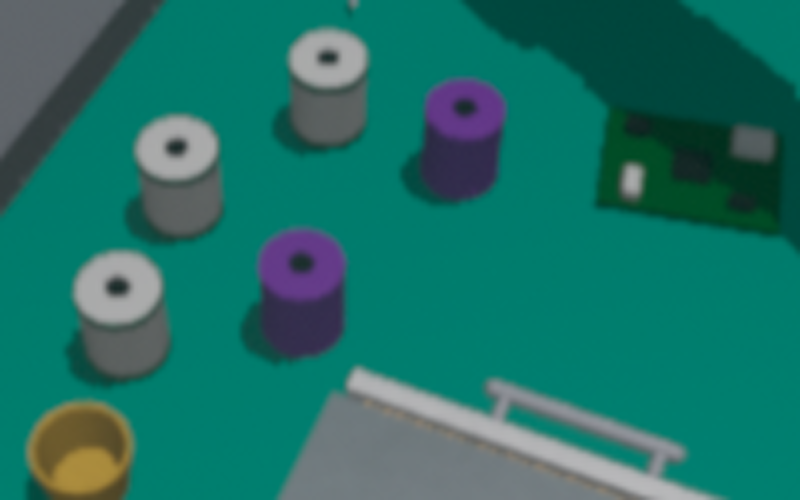

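View pics/c2.png

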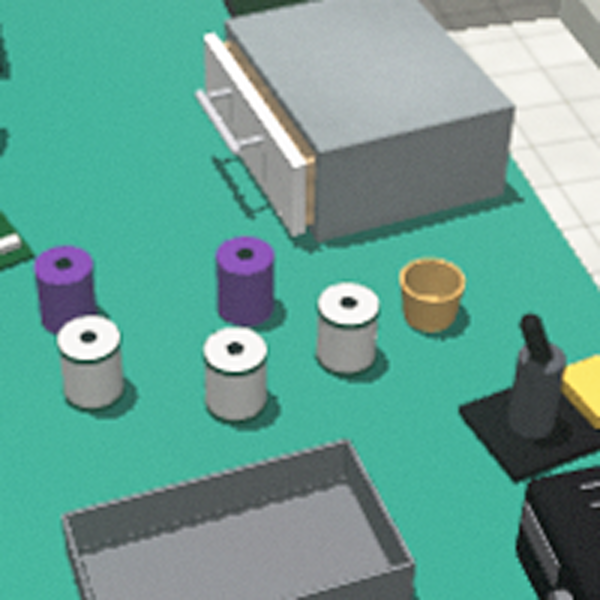

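```bash
python3 - <<'E'
from h import *
a=snap("scene");b=snap("side")
P={'w1':((262,159.2),(209.6,212.3)),'w2':((224,181.7),(258.3,216.3)),'w3':((209.2,216.7),(296,200.7)),'p1':((296.2,171.7),(201.3,188)),'p2':((255.2,210.7),(261.6,184.6)),
'hR':((303,241.5),(259.3,150)),'hL':((350.2,258.7),(246.6,131.7)),'fR':((268.5,238.5),(282,154)),'cup':((200.5,256),(324,193))}
for k,(u,v) in P.items():
    p,e=tri([(a,*u),(b,*v)]);print(k,p.round(4),np.round(e,4))
# masks of whole-top ellipses: white bright top centroids
for n,s in(('scene',a),('side',b)):
    im=s["image"].astype(int);hsv=cv2.cvtColor(s["image"],cv2.COLOR_BGR2HSV)
    m=((hsv[...,1]<40)&(hsv[...,2]>(150 if n=='scene' else 225))).astype(np.uint8)
    c,_=cv2.findContours(m,cv2.RETR_EXTERNAL,cv2.CHAIN_APPROX_NONE)
    for q in c:
        x,y,w,h=cv2.boundingRect(q)
        if 10<w<30 and 8<h<30 and 140<y<260: print(n,np.round(cv2.fitEllipse(q)[0],1),w,h)
    g=((hsv[...,1]<60)&(hsv[...,2]<170)).astype(np.uint8)
    c,_=cv2.findContours(cv2.morphologyEx(g,cv2.MORPH_CLOSE,np.ones((3,3),np.uint8)),cv2.RETR_EXTERNAL,cv2.CHAIN_APPROX_NONE)
    seed=(180,160) if n=='scene' else (260,290)
    for q in c:
        if cv2.pointPolygonTest(q,seed,False)>0: print('tray',n,cv2.approxPolyDP(q,4,True)[:,0].tolist())
E
```

```text
w1 [ 0.4231 -0.069   0.0746] [0.0017 0.0017]
w2 [ 0.5565 -0.1196  0.0739] [0.0014 0.0014]
w3 [ 0.6808 -0.084   0.0749] [0.0008 0.0008]
p1 [0.4155 0.0448 0.0745] [0.0019 0.0019]
p2 [0.5997 0.0136 0.0746] [0.0011 0.0011]
hR [0.6304 0.1736 0.0886] [0.0024 0.0024]
hL [0.6138 0.2967 0.0847] [0.0032 0.0032]
fR [0.6849 0.1002 0.116 ] [0.0051 0.0051]
cup [ 0.7832 -0.0443  0.0498] [0.0022 0.0022]
scene [209.  216.3] 21 17
scene [223.8 181.4] 19 14
scene [261.5 159. ] 18 13
tray scene [[219, 132], [183, 121], [138, 171], [142, 181], [179, 197], [220, 143]]
side [257.8 216. ] 21 15
side [209.1 212.3] 20 14
side [295.7 200.9] 20 13
tray side [[296, 247], [201, 272], [217, 329], [316, 300], [317, 286]]
```

```bash
python3 - <<'E'
from h import *
a=snap("scene");b=snap("side")
print('scene rim',[onz(a,*p,.055)[:2].round(3).tolist() for p in((221,131),(183,121),(138,171),(179,188))])
print('side rim',[onz(b,*p,.055)[:2].round(3).tolist() for p in((295,247),(201.5,271.5),(317,287))])
print('tri',[ [x.round(3).tolist() if i==0 else np.round(x,3).tolist() for i,x in enumerate(tri(o))] for o in ([(a,183,121),(b,201.5,271.5)],[(a,221,131),(b,201.5,271.5)],[(a,221,131),(b,295,247)],[(a,183,121),(b,295,247)],[(a,179,188),(b,295,247)],[(a,138,171),(b,317,287)])])
print('board',onz(a,353,187,.0).round(3),onz(b,168,179,.0).round(3))
# drawer front top edge line in scene
im=a["image"];hsv=cv2.cvtColor(im,cv2.COLOR_BGR2HSV)
m=((hsv[...,1]<40)&(hsv[...,2]>150)).astype(np.uint8);m[:232]=0;m[290:]=0;m[:,:262]=0;m[:,390:]=0
n,l,st,c=cv2.connectedComponentsWithStats(m);print(st[1:][st[1:,4]>40].tolist())
k=1+np.argmax(st[1:,4]);ys,xs=np.where(l==k)
vx,vy,x0,y0=cv2.fitLine(np.c_[xs,ys].astype(np.float32),cv2.DIST_L2,0,.01,.01).ravel()
t=(xs-x0)*vx+(ys-y0)*vy
p=[onz(a,x0+q*vx,y0+q*vy,.112) for q in(t.min(),t.max())];d=p[1]-p[0];print(np.round(p,3),np.linalg.norm(d),np.degrees(np.arctan2(-d[0],d[1])))
E
```

```text
scene rim [[0.363, -0.263], [0.387, -0.406], [0.642, -0.384], [0.631, -0.231]]
side rim [[0.631, -0.243], [0.37, -0.266], [0.645, -0.385]]
tri [[[0.399, -0.346, 0.119], [0.038, 0.038]], [[0.367, -0.263, 0.055], [0.004, 0.004]], [[0.537, -0.241, 0.144], [0.097, 0.097]], [[0.55, -0.315, 0.186], [0.055, 0.055]], [[0.63, -0.236, 0.049], [0.003, 0.003]], [[0.644, -0.384, 0.055], [0.001, 0.001]]]
board [ 0.318  0.203 -0.   ] [0.32  0.205 0.   ]
[[267, 238, 113, 44, 610]]
[[0.681 0.099 0.112]
 [0.645 0.38  0.112]] 0.28274651719352184 7.223125922213298
```

Request:
{"fn": "step_arm", "kwargs": {
  "commands": [1,-0.6,0,0,0,-0.08,0.3,1,-0.8,0,0,0,-0.16,0.3,1,-0.8,0,0,0,-0.16,0.3,1,-0.8,0,0,0,-0.16,0.3,1,-0.8,0,0,0,-0.16,0.3,1,-0.8,0,0,0,-0.16,0.3,1,-0.8,0,0,0,-0.16,0.3]
}}

```text
t: 1.0
ee_pos: [0.3658, 0.3582, 0.2482]
ee_rot: [-0.0, 0.658, 0.753, -0.0]
wrist_force: [-0.1, -0.3, -0.1]
grip_width: 0.0299
grasp_force: 0.0
```

Request:
{"fn": "step_arm", "kwargs": {
  "commands": [0.9,-0.8,0,0,0,0,0.3,0.9,-0.8,0,0,0,0,0.3,0.9,-0.8,0,0,0,0,0.3,0.9,-0.8,0,0,0,0,0.3,0.9,-0.8,0,0,0,0,0.3]
}}

```text
t: 1.5
ee_pos: [0.5029, 0.2362, 0.2478]
ee_rot: [0.0, 0.656, 0.754, -0.0]
wrist_force: [0.7, 0.6, -0.1]
grip_width: 0.0301
grasp_force: 0.0
```

```bash
python3 - <<'E'
from h import *
w=snap("wrist","w1.png");print(np.round(w["eye"],3))
for p in((.6304,.1736,.087),(.6138,.2967,.087),(.622,.235,.087)):print(proj(w,p).round(1))
E
```

```text
[0.494 0.309 0.374]
[351.7 241.4]
[364.4 137.1]
[357.7 192.5]
```

View pics/w1.png

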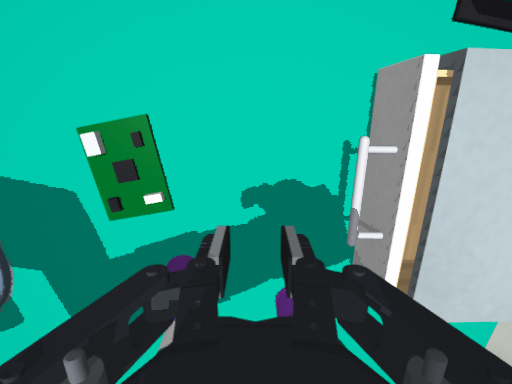

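Request:
{"fn": "step_arm", "kwargs": {
  "commands": [0.81,-0.02,-0.13,0,0,0,0.3,0.81,-0.02,-0.13,0,0,0,0.3,0.81,-0.02,-0.13,0,0,0,0.3,0.81,-0.02,-0.13,0,0,0,0.3,0.81,-0.02,-0.13,0,0,0,0.3,0.81,-0.02,-0.13,0,0,0,0.3]
}}

```text
t: 2.15
ee_pos: [0.6206, 0.2364, 0.2293]
ee_rot: [-0.0, 0.655, 0.756, -0.0]
wrist_force: [-0.2, -0.6, -0.7]
grip_width: 0.0298
grasp_force: 0.0
```

```bash
python3 - <<'E'
from h import *
print(r.get_obs()['ee_pos'])
w=snap("wrist","w2.png")
im=w["image"];hsv=cv2.cvtColor(im,cv2.COLOR_BGR2HSV)
for p in((.6304,.1736,.087),(.6138,.2967,.087),(.622,.235,.087)):print(proj(w,p).round(1))
E
```

```text
[0.62059261 0.23636647 0.22926631]
[254.9 236.9]
[256.1 122.5]
[255.4 183.5]
```

View pics/w2.png

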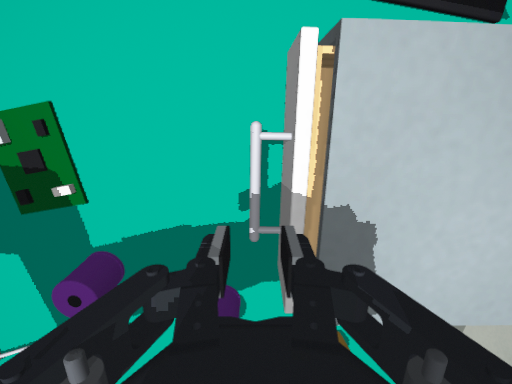

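The handle bar runs from (257,124) to (254,239), matching the prediction and centred between the fingers (about column 255). I'll descend and grip it.

Request:
{"fn": "step_arm", "kwargs": {
  "commands": [0,0,-0.3,0,0,0,0.3,0,0,-0.6,0,0,0,0.3,0,0,-0.95,0,0,0,0.3,0,0,-0.95,0,0,0,0.3,0,0,-0.95,0,0,0,1,0,0,-0.95,0,0,0,1,0,0,-0.95,0,0,0,1,0,0,-0.95,0,0,0,1]
}}

```text
t: 3.0
ee_pos: [0.6219, 0.2363, 0.0874]
ee_rot: [0.0, 0.655, 0.756, 0.001]
wrist_force: [-1.5, 1.4, 6.5]
grip_width: 0.0089
grasp_force: 58.7
```

Request:
{"fn": "step_arm", "kwargs": {
  "commands": [-0.1,-0.013,0,0,0,0,1,-0.22,-0.029,0,0,0,0,1,-0.34,-0.044,0,0,0,0,1,-0.46,-0.06,0,0,0,0,1,-0.58,-0.075,0,0,0,0,1,-0.7,-0.091,0,0,0,0,1,-0.82,-0.107,0,0,0,0,1,-0.94,-0.122,0,0,0,0,1]
}}

```text
t: 3.8
ee_pos: [0.4812, 0.2183, 0.0874]
ee_rot: [0.0, 0.655, 0.756, 0.002]
wrist_force: [1.4, 2.8, 6.1]
grip_width: 0.0088
grasp_force: 59.5
```

Request:
{"fn": "step_arm", "kwargs": {
  "commands": [-0.08,-0.01,0,0,0,0,1,-0.14,-0.018,0,0,0,0,1,-0.18,-0.023,0,0,0,0,1,-0.22,-0.029,0,0,0,0,1,-0.22,-0.029,0,0,0,0,1,-0.22,-0.029,0,0,0,0,1]
}}

```text
t: 4.4
ee_pos: [0.4613, 0.2159, 0.0879]
ee_rot: [0.008, 0.656, 0.755, 0.009]
wrist_force: [54.7, 3.6, -40.2]
grip_width: 0.0088
grasp_force: 59.1
```

Request:
{"fn": "step_arm", "kwargs": {
  "commands": [0.08,0.01,0,0,0,0,1,0.08,0.01,0,0,0,0,1]
}}

```text
t: 4.6
ee_pos: [0.4627, 0.216, 0.0875]
ee_rot: [0.0, 0.655, 0.756, 0.002]
wrist_force: [0.1, 3.2, 9.8]
grip_width: 0.0087
grasp_force: 64.3
```

```bash
python3 - <<'E'
from h import *
snap("scene","scene2.png")
o=r.get_obs();print(o['ee_pos'],o['wrist_force'])
E
```

```text
[0.46189521 0.21587837 0.08750546] [-1.14850568  4.42246177  9.19947711]
```

View pics/scene2.png

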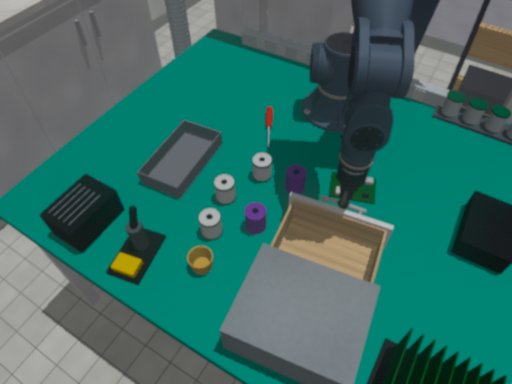

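Request:
{"fn": "step_arm", "kwargs": {
  "commands": [0,0,0,0,0,0,0.3,0,0,0,0,0,0,0.3,0,0,0,0,0,0,0.3,0,0,0.3,0,0,0,0.3,0,0,0.6,0,0,0,0.3,0,0,0.6,0,0,0,0.3]
}}

```text
t: 5.25
ee_pos: [0.4621, 0.2155, 0.1814]
ee_rot: [0.002, 0.655, 0.756, 0.003]
wrist_force: [1.2, -0.5, -1.1]
grip_width: 0.0299
grasp_force: 0.0
```

```bash
python3 - <<'E'
from h import *
a=snap("scene")
u1,u2=onz(a,263,246,.125),onz(a,379,288,.125);print(u1,u2,np.linalg.norm(u2-u1))
m=(u1+u2)/2;d=(u2-u1)[:2]/np.linalg.norm(u2-u1);n=np.array([d[1],-d[0]]);print(n,(np.array([.462,.2155])-m[:2])@n)
o=r.get_obs();print(o['ee_pos'],o['wrist_force'],o['joints'])
E
```

```text
[0.71008522 0.10400506 0.125     ] [0.67167513 0.38631038 0.125     ] 0.2849063481340167
[0.99087057 0.13481656] -0.23078897962976222
[0.46111442 0.2151161  0.17883453] [-0.00926561 -0.73530059 -0.69243834] [ 4.36589115e-01  2.41127808e-01 -1.91761645e-01  1.13325492e+00
 -1.54048407e-04  1.86464455e+00]
```

Request:
{"fn": "step_arm", "kwargs": {
  "commands": [-0.127,-0.3,0.1,0,0,0.02,0.3,-0.127,-0.6,0.1,0,0,0.04,-1,-0.127,-0.95,0.1,0,0,0.06,-1,-0.127,-0.95,0.1,0,0,0.08,-1,-0.127,-0.95,0.1,0,0,0.1,-1,-0.127,-0.95,0.1,0,0,0.117,-1]
}}

```text
t: 5.9
ee_pos: [0.4399, 0.0712, 0.19]
ee_rot: [-0.001, 0.338, 0.941, -0.001]
wrist_force: [0.3, -0.2, 0.5]
grip_width: 0.0856
grasp_force: 0.0
```

Request:
{"fn": "step_arm", "kwargs": {
  "commands": [-0.127,-0.95,0,0,0,0,-1,-0.127,-0.95,0,0,0,0,-1,-0.127,-0.95,0,0,0,0,-1,-0.127,-0.95,0,0,0,0,-1,-0.127,-0.95,0,0,0,0,-1]
}}

```text
t: 6.4
ee_pos: [0.4208, -0.0712, 0.1902]
ee_rot: [-0.001, 0.341, 0.94, -0.0]
wrist_force: [-0.4, 0.8, 0.8]
grip_width: 0.0854
grasp_force: 0.0
```

```bash
cat >> h.py <<'E'
def status():
    f=[]
    for i in range(6):
        r.snapshot("wrist");o=r.get_obs();f.append(o['wrist_force'][2])
    print('t',o['t'],'ee',np.round(o['ee_pos'],4),'rot',np.round(o['ee_rot'],3),'fz',np.round(f,2),np.mean(f).round(2),'w',o['grip_width'],'tau',np.round(o['joint_torque'][1:4],2))
E
python3 - <<'E'
from h import *
status()
E
```

```text
t 6.7 ee [ 0.4219 -0.0694  0.1911] rot [-0.     0.339  0.941 -0.   ] fz [ 0.34 -0.4   0.45 -0.18  0.34 -0.52] 0.0 w 0.08575830845271773 tau [-4.105e+01  3.279e+01  1.000e-02]
```

Request:
{"fn": "step_arm", "kwargs": {
  "commands": [0.007,0.007,-0.33,0,0,0,-1,0.007,0.007,-0.66,0,0,0,-1,0.007,0.007,-0.99,0,0,0,-1,0.007,0.007,-0.99,0,0,0,-1,0.007,0.007,-0.99,0,0,0,1,0.007,0.007,-0.99,0,0,0,1,0.007,0.007,-0.99,0,0,0,1,0.007,0.007,-0.99,0,0,0,1]
}}

```text
t: 7.5
ee_pos: [0.4242, -0.0696, 0.0452]
ee_rot: [0.002, 0.34, 0.941, 0.0]
wrist_force: [-3.9, -0.2, 8.8]
grip_width: 0.0589
grasp_force: 65.3
```

Request:
{"fn": "step_arm", "kwargs": {
  "commands": [0,0,0.15,0,0,0,1,0,0,0.4,0,0,0,1,0,0,0.7,0,0,0,1,0,0,0.99,0,0,0,1,0,0,0.99,0,0,0,1,0,0,0.99,0,0,0,1]
}}

```text
t: 8.1
ee_pos: [0.4235, -0.0694, 0.1929]
ee_rot: [0.002, 0.34, 0.941, 0.0]
wrist_force: [0.2, 0.8, -7.9]
grip_width: 0.0586
grasp_force: 68.5
```

```bash
python3 -c "
from h import *
status()"
```

```text
t 8.4 ee [ 0.4221 -0.0692  0.1902] rot [-0.001  0.34   0.941 -0.   ] fz [-7.06 -6.82 -6.12 -6.32 -5.98 -5.54] -6.31 w 0.05897992287501538 tau [-44.25  35.12   0.05]
```

```bash
python3 -c "
from h import *
status();status()"
```

```text
t 8.7 ee [ 0.4228 -0.0694  0.1911] rot [-0.     0.34   0.941 -0.   ] fz [-6.74 -5.74 -5.06 -6.11 -6.41 -5.84] -5.99 w 0.05877915507629628 tau [-4.383e+01  3.510e+01  2.000e-02]
t 9.0 ee [ 0.4229 -0.0694  0.1913] rot [ 0.     0.34   0.941 -0.   ] fz [-6.54 -6.82 -6.76 -6.17 -5.78 -5.87] -6.32 w 0.05876815099295867 tau [-4.387e+01  3.518e+01  1.000e-02]
```

Request:
{"fn": "step_arm", "kwargs": {
  "commands": [0.15,0.18,0,0,0,0,1,0.3,0.37,0,0,0,0,1,0.45,0.56,0,0,0,0,1,0.59,0.74,0,0,0,0,1,0.73,0.92,0,0,0,0,1]
}}

```text
t: 9.5
ee_pos: [0.5331, 0.0699, 0.1912]
ee_rot: [0.0, 0.34, 0.941, -0.0]
wrist_force: [0.5, -0.9, -7.0]
grip_width: 0.059
grasp_force: 68.4
```

Request:
{"fn": "step_arm", "kwargs": {
  "commands": [0.15,0.18,0,0,0,0,1,0.3,0.37,0,0,0,0,1,0.45,0.56,0,0,0,0,1,0.45,0.56,0,0,0,0,1,0.45,0.56,0,0,0,0,1]
}}

```text
t: 10.0
ee_pos: [0.5997, 0.1532, 0.1904]
ee_rot: [-0.001, 0.339, 0.941, -0.001]
wrist_force: [-1.3, -0.7, -6.3]
grip_width: 0.0589
grasp_force: 68.9
```

```bash
python3 - <<'E'
from h import *
o=r.get_obs();print(o['ee_pos'],o['ee_rot'])
a=snap("scene");b=snap("side")
cv2.imwrite('pics/pl1.png',np.hstack([cv2.resize(a["image"][150:310,200:400],(400,320)),cv2.resize(b["image"][80:240,180:380],(400,320))]))
E
```

```text
[0.59973362 0.15318617 0.19036325] [-6.19443778e-04  3.38969628e-01  9.40796946e-01 -5.59967658e-04]
```

View pics/pl1.png

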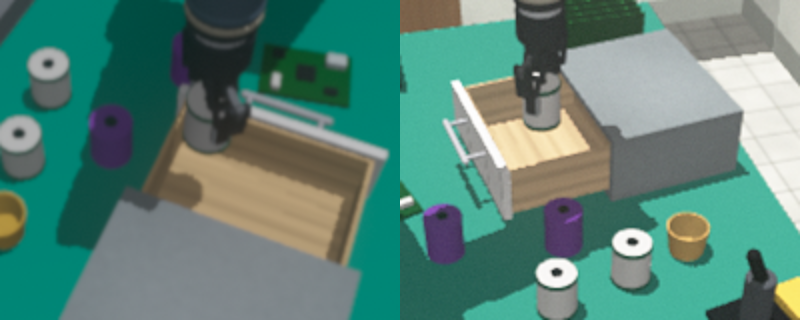

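Request:
{"fn": "step_arm", "kwargs": {
  "commands": [0,0,-0.22,0,0,0,1,0,0,-0.44,0,0,0,1,0,0,-0.64,0,0,0,1,0,0,-0.76,0,0,0,1,0,0,-0.8,0,0,0,1,0,0,-0.82,0,0,0,1,0,0,-0.82,0,0,0,1]
}}

```text
t: 10.8
ee_pos: [0.6008, 0.1522, 0.07]
ee_rot: [0.001, 0.34, 0.94, 0.001]
wrist_force: [-0.0, -1.8, -2.8]
grip_width: 0.0591
grasp_force: 69.1
```

Request:
{"fn": "step_arm", "kwargs": {
  "commands": [0,0,-0.01,0,0,0,1,0,0,-0.01,0,0,0,1]
}}

```text
t: 11.0
ee_pos: [0.6015, 0.1525, 0.0695]
ee_rot: [0.002, 0.34, 0.941, 0.001]
wrist_force: [-0.7, -2.0, 7.0]
grip_width: 0.0589
grasp_force: 68.4
```

Request:
{"fn": "step_arm", "kwargs": {
  "commands": [0,0,0,0,0,0,-0.65,0,0,0,0,0,0,-0.65,0,0,0,0,0,0,-0.65,0,0,0.1,0,0,0,-0.65,0,0,0.4,0,0,0,-0.65,0,0,0.7,0,0,0,-0.65,0,0,0.81,0,0,0,-0.65]
}}

```text
t: 11.7
ee_pos: [0.6013, 0.1531, 0.1928]
ee_rot: [0.002, 0.34, 0.941, 0.002]
wrist_force: [-0.1, -0.8, -0.6]
grip_width: 0.0707
grasp_force: 0.0
```

```bash
python3 - <<'E'
from h import *
status()
a=snap("scene");b=snap("side")
for n,s in(('scene',a),('side',b)):
    hsv=cv2.cvtColor(s["image"],cv2.COLOR_BGR2HSV)
    m=((hsv[...,1]<40)&(hsv[...,2]>(150 if n=='scene' else 225))).astype(np.uint8)
    c,_=cv2.findContours(m,cv2.RETR_EXTERNAL,cv2.CHAIN_APPROX_NONE)
    for q in c:
        x,y,w,h=cv2.boundingRect(q)
        if 10<w<30 and 8<h<30 and 100<y<260: print(n,np.round(cv2.fitEllipse(q)[0],1),w,h)
    for p in((.6015,.1525,.097),(.5565,-.1196,.075),(.6808,-.084,.075)):print(proj(s,p).round(1))
E
```

```text
t 12.0 ee [0.5991 0.1525 0.1867] rot [-0.001  0.34   0.941 -0.001] fz [ 1.57  0.02  0.18 -0.54 -0.04  0.51] 0.28 w 0.07050716002185227 tau [-6.875e+01  3.476e+01  1.000e-02]
scene [303.1 228.4] 19 18
scene [209.  216.4] 21 18
scene [223.7 181.3] 20 15
[300.2 228.5]
[223.6 181.7]
[208.9 216.8]
side [257.8 216.1] 21 14
side [295.8 200.9] 19 13
side [249.9 151.8] 16 11
side [208.2 150.1] 11 20
[251.6 152.6]
[257.8 215.8]
[295.7 200.6]
```

Request:
{"fn": "step_arm", "kwargs": {
  "commands": [0.1,-0.3,0,0,0,0,-1,0.2,-0.6,0,0,0,0,-1,0.27,-0.79,0,0,0,0,-1,0.27,-0.79,0,0,0,0,-1]
}}

```text
t: 12.5
ee_pos: [0.641, 0.0305, 0.1869]
ee_rot: [-0.0, 0.341, 0.94, -0.001]
wrist_force: [-0.6, -0.1, 0.1]
grip_width: 0.0854
grasp_force: 0.0
```

Request:
{"fn": "step_arm", "kwargs": {
  "commands": [0.1,-0.3,0,0,0,0,-1,0.2,-0.6,0,0,0,0,-1,0.27,-0.79,0,0,0,0,-1,0.27,-0.79,0,0,0,0,-1,0.27,-0.79,0,0,0,0,-1]
}}

```text
t: 13.0
ee_pos: [0.6804, -0.0842, 0.1871]
ee_rot: [-0.001, 0.34, 0.94, -0.0]
wrist_force: [0.7, 0.1, 0.5]
grip_width: 0.0852
grasp_force: 0.0
```

```bash
python3 -c "
from h import *
status()"
```

```text
t 13.3 ee [ 0.6807 -0.0831  0.1885] rot [0.    0.339 0.941 0.   ] fz [ 0.44  0.51 -0.5   0.02 -0.17 -0.86] -0.09 w 0.08545264869780075 tau [-76.4   34.67   0.  ]
```

Δz to 0.0435: −0.145.

Request:
{"fn": "step_arm", "kwargs": {
  "commands": [0,-0.005,-0.33,0,0,0,-1,0,-0.005,-0.66,0,0,0,-1,0,-0.005,-0.96,0,0,0,-1,0,-0.005,-0.96,0,0,0,-1,0,-0.005,-0.96,0,0,0,1,0,-0.005,-0.96,0,0,0,1,0,-0.005,-0.96,0,0,0,1,0,-0.005,-0.96,0,0,0,1]
}}

```text
t: 14.1
ee_pos: [0.6826, -0.0854, 0.0477]
ee_rot: [0.002, 0.34, 0.941, 0.0]
wrist_force: [-1.0, -0.6, 7.2]
grip_width: 0.059
grasp_force: 66.4
```

Request:
{"fn": "step_arm", "kwargs": {
  "commands": [0,0,0.15,0,0,0,1,0,0,0.4,0,0,0,1,0,0,0.7,0,0,0,1,0,0,0.98,0,0,0,1,0,0,0.98,0,0,0,1,0,0,0.98,0,0,0,1]
}}

```text
t: 14.7
ee_pos: [0.6813, -0.0851, 0.1928]
ee_rot: [0.001, 0.34, 0.941, 0.0]
wrist_force: [-0.5, -0.3, -7.6]
grip_width: 0.0591
grasp_force: 67.6
```

```bash
python3 -c "
from h import *
status();status()"
```

```text
t 15.0 ee [ 0.6802 -0.085   0.1896] rot [-0.001  0.34   0.941 -0.   ] fz [-7.19 -7.47 -6.8  -6.49 -6.94 -7.49] -7.06 w 0.05882539254132997 tau [-8.150e+01  3.732e+01  6.000e-02]
t 15.3 ee [ 0.6808 -0.0851  0.1911] rot [-0.     0.34   0.941 -0.   ] fz [-6.72 -6.94 -6.63 -6.66 -6.16 -5.73] -6.47 w 0.058693802748926306 tau [-8.100e+01  3.727e+01  2.000e-02]
```

Request:
{"fn": "step_arm", "kwargs": {
  "commands": [-0.06,0.24,0,0,0,0,1,-0.12,0.48,0,0,0,0,1,-0.18,0.72,0,0,0,0,1,-0.225,0.88,0,0,0,0,1]
}}

```text
t: 15.7
ee_pos: [0.6464, 0.0491, 0.1914]
ee_rot: [-0.0, 0.339, 0.941, 0.0]
wrist_force: [-0.1, 0.6, -6.3]
grip_width: 0.0587
grasp_force: 67.5
```

Request:
{"fn": "step_arm", "kwargs": {
  "commands": [-0.06,0.24,0,0,0,0,1,-0.12,0.48,0,0,0,0,1,-0.18,0.72,0,0,0,0,1,-0.225,0.88,0,0,0,0,1]
}}

```text
t: 16.1
ee_pos: [0.6126, 0.1813, 0.1915]
ee_rot: [-0.0, 0.339, 0.941, 0.0]
wrist_force: [0.1, 0.4, -6.5]
grip_width: 0.0589
grasp_force: 67.5
```

Request:
{"fn": "step_arm", "kwargs": {
  "commands": [-0.06,0.24,0,0,0,0,1,-0.12,0.48,0,0,0,0,1,-0.18,0.72,0,0,0,0,1,-0.225,0.88,0,0,0,0,1,-0.225,0.88,0,0,0,0,1,-0.225,0.88,0,0,0,0,1]
}}

```text
t: 16.7
ee_pos: [0.5793, 0.3114, 0.1912]
ee_rot: [0.0, 0.339, 0.941, -0.0]
wrist_force: [-0.3, 0.9, -6.7]
grip_width: 0.0586
grasp_force: 67.5
```

```bash
python3 -c "
from h import *
status()"
```

```text
t 17.0 ee [0.58   0.31   0.1914] rot [ 0.    0.34  0.94 -0.  ] fz [-6.32 -6.86 -6.76 -7.22 -6.36 -6.22] -6.62 w 0.05908648760852027 tau [-7.704e+01  3.710e+01  1.000e-02]
```

Request:
{"fn": "step_arm", "kwargs": {
  "commands": [0,-0.033,-0.22,0,0,0,1,0,-0.033,-0.44,0,0,0,1,0,-0.033,-0.64,0,0,0,1,0,-0.033,-0.74,0,0,0,1,0,-0.033,-0.78,0,0,0,1,0,-0.033,-0.8,0,0,0,1,0,-0.033,-0.81,0,0,0,1,0,-0.033,-0.81,0,0,0,1]
}}

```text
t: 17.8
ee_pos: [0.5802, 0.3061, 0.0707]
ee_rot: [0.001, 0.34, 0.941, 0.001]
wrist_force: [0.4, 0.5, -5.3]
grip_width: 0.0589
grasp_force: 67.3
```

Request:
{"fn": "step_arm", "kwargs": {
  "commands": [0,0,-0.01,0,0,0,1,0,0,-0.014,0,0,0,1,0,0,-0.014,0,0,0,1]
}}

```text
t: 18.1
ee_pos: [0.5807, 0.3064, 0.0697]
ee_rot: [0.001, 0.34, 0.941, 0.001]
wrist_force: [-0.1, -0.2, 5.5]
grip_width: 0.059
grasp_force: 68.6
```

Contact with the drawer floor. Next I release and head for the last reel, at (0.5565, −0.1196).

Request:
{"fn": "step_arm", "kwargs": {
  "commands": [0,0,0,0,0,0,-0.65,0,0,0,0,0,0,-0.65,0,0,0,0,0,0,-0.65,0,0,0.1,0,0,0,-0.65,0,0,0.4,0,0,0,-0.65,0,0,0.7,0,0,0,-0.65,0,0,0.82,0,0,0,-0.65]
}}

```text
t: 18.8
ee_pos: [0.5809, 0.3067, 0.1953]
ee_rot: [0.002, 0.34, 0.941, 0.002]
wrist_force: [1.1, 0.3, 0.5]
grip_width: 0.0703
grasp_force: 0.0
```

Request:
{"fn": "step_arm", "kwargs": {
  "commands": [-0.04,-0.3,0,0,0,0,-0.65,-0.05,-0.6,0,0,0,0,-1,-0.05,-0.95,0,0,0,0,-1,-0.05,-0.95,0,0,0,0,-1]
}}

```text
t: 19.2
ee_pos: [0.5717, 0.1587, 0.1911]
ee_rot: [0.0, 0.342, 0.94, -0.001]
wrist_force: [-0.2, 0.9, -0.7]
grip_width: 0.0852
grasp_force: 0.0
```

Request:
{"fn": "step_arm", "kwargs": {
  "commands": [-0.05,-0.3,0,0,0,0,-1,-0.05,-0.6,0,0,0,0,-1,-0.05,-0.95,0,0,0,0,-1,-0.05,-0.95,0,0,0,0,-1]
}}

```text
t: 19.6
ee_pos: [0.5644, 0.0165, 0.1909]
ee_rot: [0.0, 0.342, 0.94, -0.001]
wrist_force: [0.8, 1.1, -0.2]
grip_width: 0.0853
grasp_force: 0.0
```

Request:
{"fn": "step_arm", "kwargs": {
  "commands": [-0.05,-0.3,0,0,0,0,-1,-0.05,-0.6,0,0,0,0,-1,-0.05,-0.93,0,0,0,0,-1,-0.05,-0.93,0,0,0,0,-1,-0.05,-0.93,0,0,0,0,-1]
}}

```text
t: 20.1
ee_pos: [0.5572, -0.1193, 0.1905]
ee_rot: [-0.0, 0.341, 0.94, 0.0]
wrist_force: [-1.1, 0.4, 0.3]
grip_width: 0.0855
grasp_force: 0.0
```

```bash
python3 - <<'E'
from h import *
status()
a=snap("scene");b=snap("side")
cv2.imwrite('pics/pl2.png',np.hstack([cv2.resize(a["image"][110:310,180:400],(440,400)),cv2.resize(b["image"][80:280,180:360],(360,400))]))
E
```

```text
t 20.4 ee [ 0.5572 -0.1173  0.1907] rot [-0.     0.339  0.941  0.   ] fz [ 0.37 -0.2   0.83 -0.16  0.87 -0.77] 0.16 w 0.08535770047550327 tau [-60.65  33.75   0.  ]
```

View pics/pl2.png

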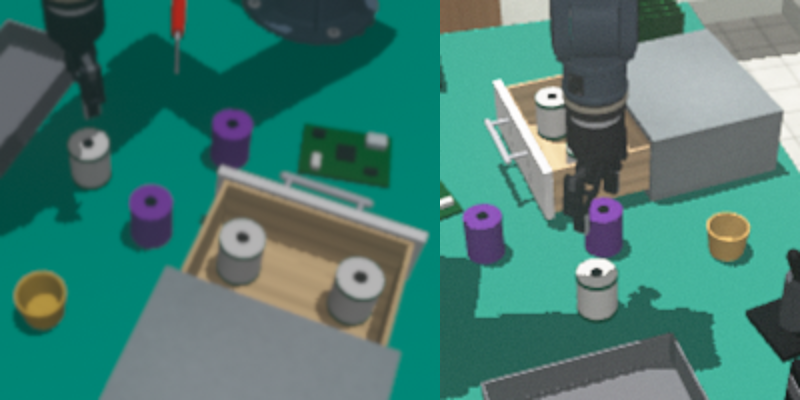

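Two reels stand upright in the drawer, with tops at about (241,237) and (358,275) in this crop. The last reel is at (90,150) under the gripper, and the purple reels haven't moved.

Request:
{"fn": "step_arm", "kwargs": {
  "commands": [-0.005,-0.012,-0.33,0,0,0,-1,-0.005,-0.012,-0.66,0,0,0,-1,-0.005,-0.012,-0.98,0,0,0,-1,-0.005,-0.012,-0.98,0,0,0,-1,-0.005,-0.012,-0.98,0,0,0,1,-0.005,-0.012,-0.98,0,0,0,1,-0.005,-0.012,-0.98,0,0,0,1,-0.005,-0.012,-0.98,0,0,0,1]
}}

```text
t: 21.3
ee_pos: [0.558, -0.1208, 0.0466]
ee_rot: [0.002, 0.34, 0.941, 0.0]
wrist_force: [-1.7, -0.7, 8.4]
grip_width: 0.059
grasp_force: 66.5
```

Request:
{"fn": "step_arm", "kwargs": {
  "commands": [0,0,0.15,0,0,0,1,0,0,0.4,0,0,0,1,0,0,0.7,0,0,0,1,0,0,0.99,0,0,0,1,0,0,0.99,0,0,0,1,0,0,0.99,0,0,0,1]
}}

```text
t: 21.9
ee_pos: [0.5568, -0.1204, 0.1935]
ee_rot: [0.001, 0.34, 0.941, 0.0]
wrist_force: [-0.8, -0.3, -10.2]
grip_width: 0.0588
grasp_force: 68.5
```

```bash
python3 -c "
from h import *
status();status()"
```

```text
t 22.2 ee [ 0.5556 -0.1202  0.1908] rot [-0.001  0.34   0.941 -0.   ] fz [-8.83 -7.2  -8.67 -7.38 -7.81 -7.56] -7.91 w 0.058824304480614015 tau [-6.522e+01  3.654e+01  6.000e-02]
t 22.5 ee [ 0.5563 -0.1204  0.192 ] rot [-0.     0.34   0.941 -0.   ] fz [-7.83 -7.84 -7.94 -6.65 -8.18 -7.31] -7.62 w 0.05869945972258166 tau [-6.477e+01  3.653e+01  3.000e-02]
```

Request:
{"fn": "step_arm", "kwargs": {
  "commands": [0.02,0.22,0,0,0,0,1,0.04,0.45,0,0,0,0,1,0.06,0.65,0,0,0,0,1,0.078,0.776,0,0,0,0,1]
}}

```text
t: 22.9
ee_pos: [0.568, -0.002, 0.1923]
ee_rot: [-0.0, 0.339, 0.941, 0.0]
wrist_force: [0.5, 0.0, -6.5]
grip_width: 0.0592
grasp_force: 68.4
```

Request:
{"fn": "step_arm", "kwargs": {
  "commands": [0.02,0.22,0,0,0,0,1,0.04,0.45,0,0,0,0,1,0.06,0.65,0,0,0,0,1,0.078,0.776,0,0,0,0,1]
}}

```text
t: 23.3
ee_pos: [0.5798, 0.1146, 0.1922]
ee_rot: [-0.0, 0.339, 0.941, 0.0]
wrist_force: [0.3, -0.6, -8.0]
grip_width: 0.0586
grasp_force: 68.4
```

Request:
{"fn": "step_arm", "kwargs": {
  "commands": [0.02,0.22,0,0,0,0,1,0.04,0.45,0,0,0,0,1,0.06,0.65,0,0,0,0,1,0.078,0.776,0,0,0,0,1,0.078,0.776,0,0,0,0,1,0.078,0.776,0,0,0,0,1]
}}

```text
t: 23.9
ee_pos: [0.5913, 0.2289, 0.1918]
ee_rot: [-0.0, 0.339, 0.941, -0.0]
wrist_force: [-0.6, -0.8, -8.1]
grip_width: 0.0592
grasp_force: 68.6
```

```bash
python3 -c "
from h import *
status()"
```

```text
t 24.2 ee [0.5915 0.228  0.1923] rot [ 0.    0.34  0.94 -0.  ] fz [-7.14 -8.29 -7.67 -7.81 -8.25 -7.43] -7.77 w 0.05870622524509495 tau [-7.413e+01  3.721e+01  2.000e-02]
```

Request:
{"fn": "step_arm", "kwargs": {
  "commands": [0,0.005,-0.22,0,0,0,1,0,0.005,-0.44,0,0,0,1,0,0.005,-0.64,0,0,0,1,0,0.005,-0.74,0,0,0,1,0,0.005,-0.78,0,0,0,1,0,0.005,-0.81,0,0,0,1,0,0.005,-0.825,0,0,0,1,0,0.005,-0.825,0,0,0,1]
}}

```text
t: 25.0
ee_pos: [0.5919, 0.2297, 0.0692]
ee_rot: [0.0, 0.34, 0.941, 0.0]
wrist_force: [0.7, 0.4, -7.1]
grip_width: 0.0588
grasp_force: 68.4
```

Request:
{"fn": "step_arm", "kwargs": {
  "commands": [0,0,-0.007,0,0,0,1,0,0,-0.007,0,0,0,1]
}}

```text
t: 25.2
ee_pos: [0.5922, 0.2299, 0.0686]
ee_rot: [0.001, 0.34, 0.941, 0.001]
wrist_force: [-1.4, 0.2, -1.1]
grip_width: 0.0591
grasp_force: 69.1
```

Contact has begun; I press a hair more, then release and rise clear.

Request:
{"fn": "step_arm", "kwargs": {
  "commands": [0,0,-0.007,0,0,0,1,0,0,-0.007,0,0,0,1,0,0,-0.007,0,0,0,-0.65,0,0,-0.007,0,0,0,-0.65,0,0,-0.007,0,0,0,-0.65,0,0,0.1,0,0,0,-0.65,0,0,0.4,0,0,0,-0.65,0,0,0.7,0,0,0,-0.65]
}}

```text
t: 26.0
ee_pos: [0.5907, 0.2293, 0.1727]
ee_rot: [-0.001, 0.34, 0.941, -0.001]
wrist_force: [1.2, 0.3, 0.5]
grip_width: 0.0705
grasp_force: 0.0
```

Request:
{"fn": "step_arm", "kwargs": {
  "commands": [-0.3,-0.3,0.3,0,0,0,-0.65,-0.6,-0.6,0.5,0,0,0,-0.65,-0.9,-0.95,0.5,0,0,0,-0.65,-0.9,-0.95,0.5,0,0,0,-0.65,-0.9,-0.95,0.5,0,0,0,-0.65,-0.9,-0.95,0.5,0,0,0,-0.65]
}}

```text
t: 26.6
ee_pos: [0.4557, 0.086, 0.2485]
ee_rot: [0.001, 0.34, 0.94, 0.0]
wrist_force: [0.1, 0.2, 1.1]
grip_width: 0.0708
grasp_force: 0.0
```

```bash
python3 - <<'E'
from h import *
o=r.get_obs();print(o['t'],o['ee_pos'],o['wrist_force'])
a=snap("scene");b=snap("side")
cv2.imwrite('pics/pl3.png',np.hstack([cv2.resize(a["image"][150:310,200:400],(400,320)),cv2.resize(b["image"][80:240,180:380],(400,320))]))
E
```

```text
26.6 [0.45567899 0.08599485 0.24850938] [0.09920271 0.17237391 1.05796502]
```

View pics/pl3.png

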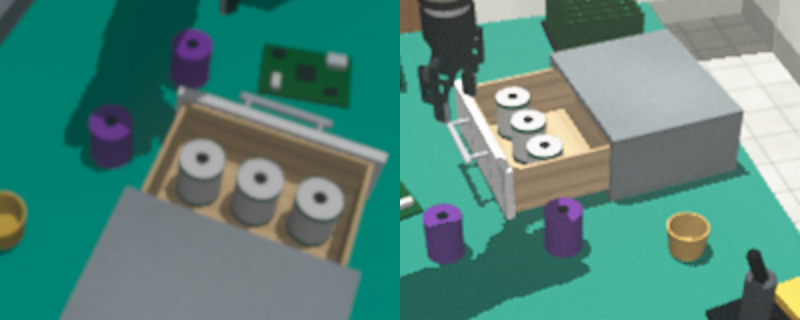

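All three reels stand upright in the open drawer, with tops at about (202,158), (260,178) and (319,198). The handle is where it was at the stop.

```bash
python3 -c "
from bench import r
print(r.finish_job())"
```

```text
the job is handed in; nothing more can be done
None
```

I pulled the drawer to its stop and handed the job in at about 27 s, with all three reels (about 630, 670 and 790 g by the wrist force, so all over 500 g) upright in the drawer and nothing else disturbed; the hand-in returned no verdict.

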